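Sieve the small ferrite beads out and tip the large cores into their tray

TASK

Lift the sieve just clear of the catch box and shake it there until all four small ferrite beads have dropped through into the box while the three large cores stay in the sieve. Then carry it to the empty tray, tip all three cores into the tray over a lip from low down, and set the sieve back level in its seat on the catch box. Ferrite chips, so keep the fingers off the pieces and do not let the cores fall hard, and leave the turntable, fan, magnifier and tweezers alone.

Things in the scene. Friction and masses are not known exactly. Their poses are not given: they have to be found in the camera images.
- sieve: Hand sieve of bare steel sheet, seated on the catch box, about 380 g empty. Floor 88 (x) x 116 (y) x 3 mm with 3 x 4 square holes of 21 mm, pitch 28 mm; origin at the centre of the floor's underside, z up. Upright end walls at y = -61 and +61 mm, 30 mm high. A rigid bail on two straps at the ends spans it along y. Ferrites slide on it with friction about 0.35; those on the webs must be shaken off
- sieve_grip (a point): middle of the sieve's black plastic grip on the bail, 86 mm above the sieve's origin: a flat-sided bar 16 mm thick (along the sieve's x), 26 mm high, 90 mm long (along the sieve's y), free all round; axes as the sieve's
- sieve_lip (a point): middle of the outer edge of the sieve's -x pouring lip, 83 mm from the sieve's origin along -x and 18 mm above it. The +x side has the same lip. Each is a flat sheet rising 22 degrees outwards from the floor's edge, without a step, 116 mm wide between the end walls; axes as the sieve's
- catch_box: Catch box under the sieve: open grey plastic enclosure bottom, outside 132 (x) x 138 (y) x 60 mm high, walls and floor 4 mm, fixed to the bench. Origin at the centre of its underside, z up
- catch_box_seat (a point): where the origin of the seated sieve lies: the catch box's centre, 54 mm above its underside, axes parallel to the sieve's. Four corner bosses 54 mm high carry the sieve's floor, 6 mm below the rim; about 3 mm of play each way, the sloping lips lead it in
- core_tray: Tray for the large cores: open grey plastic tray, outside 160 (x) x 210 (y) x 38 mm high, walls and floor 4 mm, fixed to the bench. Origin at the centre of its underside, z up. Empty at the start; it and the catch box may change sides
- bead1: small ferrite bead: a plain dark-grey bored cylinder, 13 mm diameter, 15 mm long, about 10 g. Origin at its centre, z along its axis. Starts standing on end on the webs between the sieve's holes
- bead2: small ferrite bead: a plain dark-grey bored cylinder, 13 mm diameter, 15 mm long, about 10 g. Origin at its centre, z along its axis. Starts standing on end on the webs between the sieve's holes
- bead3: small ferrite bead: a plain dark-grey bored cylinder, 13 mm diameter, 15 mm long, about 10 g. Origin at its centre, z along its axis. Starts standing on end on the webs between the sieve's holes
- bead4: small ferrite bead: a plain dark-grey bored cylinder, 13 mm diameter, 15 mm long, about 10 g. Origin at its centre, z along its axis. Starts standing on end on the webs between the sieve's holes
- core1: large ferrite cable core: a plain dark-grey bored cylinder, 26 mm diameter, 28 mm long, about 55 g, too big for the sieve's holes. Origin at its centre, z along its axis. Starts standing on end in the sieve
- core2: large ferrite cable core: a plain dark-grey bored cylinder, 26 mm diameter, 28 mm long, about 55 g, too big for the sieve's holes. Origin at its centre, z along its axis. Starts standing on end in the sieve
- core3: large ferrite cable core: a plain dark-grey bored cylinder, 26 mm diameter, 28 mm long, about 55 g, too big for the sieve's holes. Origin at its centre, z along its axis. Starts standing on end in the sieve
- turntable: bystander: black plastic turntable 170 mm across with a circuit board on it, 55 mm high in all, fixed; origin at the centre of its underside
- fume_fan: bystander: grey fume fan, box 85 x 170 mm and 195 mm high, with a toggle switch, fixed; origin at the centre of its underside
- magnifier: bystander: steel magnifier on a round foot of 150 mm, post and arm with a clamping knob; its 116 mm lens is 330 mm up, about 200 mm from the post along its own +y, fixed; origin at the centre of its underside
- tweezers: bystander: blue tweezers lying flat, 125 x 15 x 8 mm, loose; origin at the centre of the underside, x along the length
Not all that is in view belongs to the job. Leave any green look-alike of the sieve alone.

How it is judged:
On the way, in this order (a step that is already met when the one before it is completed fails the run):
1. all four small beads lie in the catch box while all three cores are still in the sieve (x of bead1 in the frame of catch_box between -0.062 and 0.062 m and y of bead1 in the frame of catch_box between -0.065 and 0.065 m and z of bead1 in the frame of catch_box between 0 and 0.045 m and x of bead2 in the frame of catch_box between -0.062 and 0.062 m and y of bead2 in the frame of catch_box between -0.065 and 0.065 m and z of bead2 in the frame of catch_box between 0 and 0.045 m and x of bead3 in the frame of catch_box between -0.062 and 0.062 m and y of bead3 in the frame of catch_box between -0.065 and 0.065 m and z of bead3 in the frame of catch_box between 0 and 0.045 m and x of bead4 in the frame of catch_box between -0.062 and 0.062 m and y of bead4 in the frame of catch_box between -0.065 and 0.065 m and z of bead4 in the frame of catch_box between 0 and 0.045 m and x of core1 in the frame of sieve between -0.082 and 0.082 m and y of core1 in the frame of sieve between -0.06 and 0.06 m and z of core1 in the frame of sieve between 0 and 0.06 m and x of core2 in the frame of sieve between -0.082 and 0.082 m and y of core2 in the frame of sieve between -0.06 and 0.06 m and z of core2 in the frame of sieve between 0 and 0.06 m and x of core3 in the frame of sieve between -0.082 and 0.082 m and y of core3 in the frame of sieve between -0.06 and 0.06 m and z of core3 in the frame of sieve between 0 and 0.06 m), for 0.2 s.
2. all three cores lie in the tray, with the sieve lifted off the catch box (x of core1 in the frame of core_tray between -0.076 and 0.076 m and y of core1 in the frame of core_tray between -0.101 and 0.101 m and z of core1 in the frame of core_tray between 0 and 0.045 m and x of core2 in the frame of core_tray between -0.076 and 0.076 m and y of core2 in the frame of core_tray between -0.101 and 0.101 m and z of core2 in the frame of core_tray between 0 and 0.045 m and x of core3 in the frame of core_tray between -0.076 and 0.076 m and y of core3 in the frame of core_tray between -0.101 and 0.101 m and z of core3 in the frame of core_tray between 0 and 0.045 m and horizontal distance between sieve and catch_box above 0.1 m), for 0.2 s.
At the end, for the whole second after the job is handed in: All four beads lie inside the catch box, all three cores lie inside the tray, and the sieve stands released and level (within about 6 degrees) in its seat on the catch box, within 12 mm of its centre; everything is at rest (x of bead1 in the frame of catch_box between -0.062 and 0.062 m and y of bead1 in the frame of catch_box between -0.065 and 0.065 m and z of bead1 in the frame of catch_box between 0 and 0.045 m and x of bead2 in the frame of catch_box between -0.062 and 0.062 m and y of bead2 in the frame of catch_box between -0.065 and 0.065 m and z of bead2 in the frame of catch_box between 0 and 0.045 m and x of bead3 in the frame of catch_box between -0.062 and 0.062 m and y of bead3 in the frame of catch_box between -0.065 and 0.065 m and z of bead3 in the frame of catch_box between 0 and 0.045 m and x of bead4 in the frame of catch_box between -0.062 and 0.062 m and y of bead4 in the frame of catch_box between -0.065 and 0.065 m and z of bead4 in the frame of catch_box between 0 and 0.045 m and x of core1 in the frame of core_tray between -0.076 and 0.076 m and y of core1 in the frame of core_tray between -0.101 and 0.101 m and z of core1 in the frame of core_tray between 0 and 0.045 m and x of core2 in the frame of core_tray between -0.076 and 0.076 m and y of core2 in the frame of core_tray between -0.101 and 0.101 m and z of core2 in the frame of core_tray between 0 and 0.045 m and x of core3 in the frame of core_tray between -0.076 and 0.076 m and y of core3 in the frame of core_tray between -0.101 and 0.101 m and z of core3 in the frame of core_tray between 0 and 0.045 m and horizontal distance between sieve and catch_box below 0.012 m and z of sieve in the frame of catch_box between 0.048 and 0.06 m and angle between sieve's own z axis and vertical below 0.1 rad and linear speed of each of bead1, bead2, bead3, bead4, core1, core2, core3, sieve below 0.03 m/s); the robot touches nothing.
It fails at once if the fingers touch a bead or a core (contact force between the fingers and bead1 above 0.5 N or contact force between the fingers and bead2 above 0.5 N or contact force between the fingers and bead3 above 0.5 N or contact force between the fingers and bead4 above 0.5 N or contact force between the fingers and core1 above 0.5 N or contact force between the fingers and core2 above 0.5 N or contact force between the fingers and core3 above 0.5 N).
It fails at once if a core falls hard (faster than 1.7 m/s, a drop of some 15 cm) (linear speed of any of core1, core2, core3 above 1.7 m/s).
It fails at once if the turntable, fan or magnifier is struck, or the tweezers are shifted by more than 20 mm (contact force between any of the arm, the fingers, sieve and turntable above 5 N or contact force between any of the arm, the fingers, sieve and fume_fan above 5 N or contact force between any of the arm, the fingers, sieve and magnifier above 5 N or distance of tweezers from where it was at the start of the episode above 0.02 m).
It also fails if it takes over 64 s, if anything falls off the work surface, if the arm or the gripper's body presses on something with over 40 N, if the wrist force passes 120 N, or if a joint passes its speed limit or range.

ROBOT

A 6-joint arm with a two-finger parallel gripper is mounted at the origin on the work surface. World frame = base frame: x ahead of the robot, y to its left, z up, the work surface at z = 0. Lengths are in m, angles in rad, forces in N, time in s.
With the tool pointing down it reaches from about 0.35 to 0.775 m from the base axis. Payload 5.5 kg.
Tool frame: the origin (TCP) lies at the very end of the fingers, on their centre line; the grasp point (between the pads) lies 19 mm behind it (manip.grasp_offset is the distance from the TCP to the grasp point, in m); z points along the fingers, y is the line along which they close (so a half turn about z gives the same grasp; the last joint's range is limited). The gripper opens to 85 mm and grips with 20 to 120 N. Pads are 22 mm wide; open, the fingers measure 114 mm over their backs; the gripper's body (76 mm by 85 mm) begins 54 mm behind the grasp point. The pads swing forward as they close: fully open they stand 13 mm farther back than shut.
Start: joints at [1.161, 0.313, 0.046, 1.304, 0, 1.431], TCP at [0.153, 0.554, 0.231] pointing down, gripper open.
Joint ranges: [-2.76, 2.76], [-0.86, 1.69], [-1.03, 1.26], [-2.2, 2.34], [-1.47, 1.5], [-3.14, 3.14]. Speed limits (rad/s): [2.57, 2.57, 3.14, 3.14, 3.14, 3.14].

INTERFACE

Orientations are given as a unit quaternion [x, y, z, w].
In Python, from bench import manip gives the robot as it stands.
- The arm moves only by the tool run_rows, called after "Emit:" by a JSON object that holds its "fn" and its "kwargs". Schema: {"type":"object","properties":{"ticks":{"type":"string"},"squeeze":{"type":"number"},"only":{"type":"string"},"quiet":{"type":"boolean"},"lines":{"type":"string"}},"required":["ticks"],"additionalProperties":false}. ticks is a string of 1 to 8 rows, parted by semicolons, with the numbers parted by commas; each row has 7 numbers: dx, dy, dz in mm, then a rotation vector rx, ry, rz in rad, then the finger opening in m; each row shifts and turns the commanded pose from where the row before left it, along the tool's axes as they then stand; what a row does not reach is not made up. A row lasts 1/8 s, in which the tool goes at most 0.0625 m and 0.188 rad, less where a joint would pass 70% of its speed; a pose out of reach is approached as far as the arm can. The fingers move at their own pace and stop on an object; squeeze is the grip in N (left out, the last holds). Time passes only in rows, so rows that do not move let the fingers close. The tool returns the time, the measured TCP pose, the force, the opening and the grip force at its end. only (a regular expression) keeps the lines of the reply that match it, lines (a string "A,B") keeps lines A to B, and quiet returns only ok. Input that does not fit is refused with a message, and nothing moves.
- manip.observe(): the state, without advancing time (a new reading comes with each control period).
- manip.read_camera(name): name is "scene" or "top" or "wrist"; returns a dict with "pixels" (400x640x3 uint8, red, green, blue), "camera_matrix" (3x3 intrinsics, pixels), "eye" and "orientation" of the camera in the world; the wrist camera has in their place "mount" (4x4, takes a point from camera to tool coordinates, whose origin is the TCP and whose axes are the flange's). Camera axes: x right, y up, looking along -z (the intrinsics and any distortion apply to the point x, -y, -z); pixel columns grow to the right and rows downward; lengths in m; the calibration is good to about 2 mm. A picture is of the moment at which its call begins: read the wrist's pose just before it. There is no depth.
- manip.finish_job(): hands the job in; it is judged then, once.
The state is a dict: "t": time; "qpos": joint angles; "qvel": joint speeds; "tau": joint torques, N m; "tool_pos": TCP position; "tool_rot": TCP orientation; "contact_force": force on the tool from outside, world axes, zero at the start; "moment": the same for the moment, N m; "finger_gap": finger opening in m; "grasp_force": force on a finger pad.
Only numpy, scipy, OpenCV 4.12 (cv2) and the standard library are available. Lean on these libraries where they do the work, as an engineer would, in place of code of your own. Each camera call takes 0.05 s, during which the arm holds its last target. There are 200 camera calls.

## Working session

There is one attempt and no reset: what is moved stays moved. The work goes in short steps, Python scripts to look and compute and a tool call to move; the robot and the scene stay as the last step left them, time stands still between calls to the robot, and variables do not carry over. Pictures are saved under pics/ and viewed, at most 10 in all, crops included, and the job is handed in when it is done.

```bash
mkdir -p pics; ls; python3 - <<'E'
from bench import manip
import cv2
for n in("scene","top"):
    c=manip.read_camera(n); cv2.imwrite(f"pics/{n}0.png",c["pixels"][:,:,::-1])
    print(n,c["camera_matrix"],c["eye"],c["orientation"],[k for k in c])
o=manip.observe();print(o["t"],o["tool_pos"],o["tool_rot"],manip.grasp_offset)
E
```

```text
pics
scene [[407.44125644   0.         321.45676772]
 [  0.         407.44125644 198.49422221]
 [  0.           0.           1.        ]] [1.37696044 0.54115539 0.71925173] [0.2406962  0.4250636  0.75952197 0.42954935] ['pixels', 'camera_matrix', 'eye', 'orientation']
top [[374.27054056   0.         313.6207287 ]
 [  0.         374.27054056 194.65373793]
 [  0.           0.           1.        ]] [0.39528764 0.01013383 1.31367878] [ 0.0258157  -0.03118271 -0.69680526  0.71611704] ['pixels', 'camera_matrix', 'eye', 'orientation']
0.1 [0.15306697 0.55379978 0.23051844] [ 1.34487989e-01  9.90914909e-01 -7.57097376e-04 -2.24674585e-04] 0.0187
```

View pics/scene0.png

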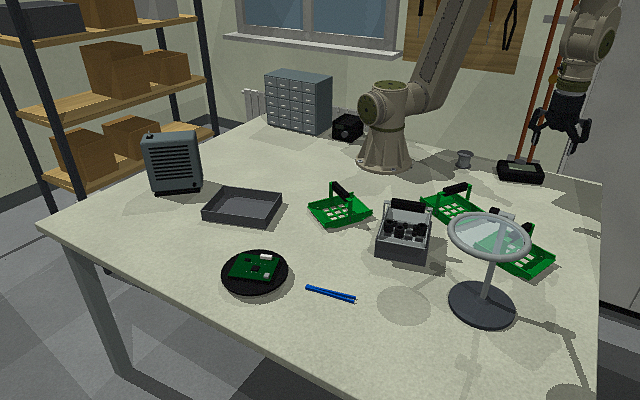

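View pics/top0.png

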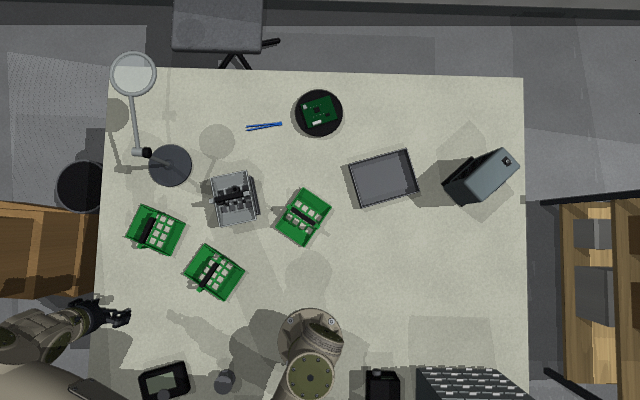

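The scene and top views show three green look-alike sieves, at top pixels (155,230), (214,271) and (303,216). The bare-steel sieve sits on the grey box at (235,198), with dark pieces in it, and that is the one meant. The tray is at (382,178), the fan at (480,177), the turntable at (318,113), the tweezers at (263,127) and the magnifier foot at (170,165), with its lens at (133,74). I'll confirm the sieve in an enlarged crop.

```bash
python3 - <<'E'
import cv2,numpy as np
t=cv2.imread("pics/top0.png");s=cv2.imread("pics/scene0.png")
a=cv2.resize(t[160:235,195:275],None,fx=5,fy=5,interpolation=cv2.INTER_CUBIC)
b=cv2.resize(t[140:215,340:420],None,fx=5,fy=5,interpolation=cv2.INTER_CUBIC)
cv2.imwrite("pics/crop1.png",np.hstack([a,b]))
E
```

```text
(no output)
```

View pics/crop1.png

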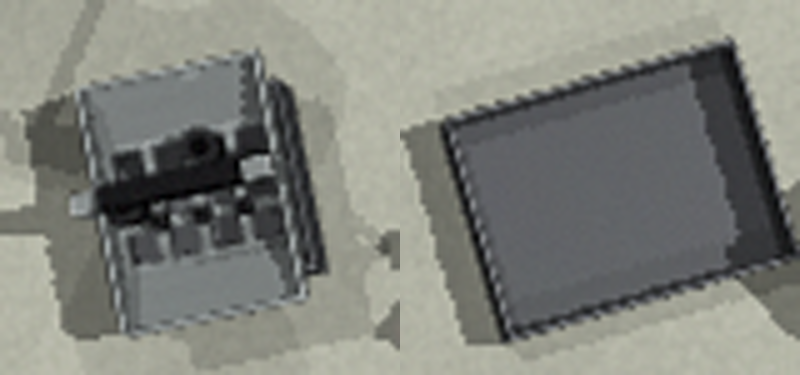

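The crop confirms bare steel with a black grip running from about (100,203) to (240,170), with cores and beads standing on the holed floor. The end-wall corners are at crop (80,90), (258,55), (302,297) and (128,332). The empty tray's rim corners are at (445,125), (733,43), (797,255) and (507,338).

```bash
cat > h.py <<'E'
import numpy as np
from scipy.spatial.transform import Rotation as R
def ray(c,uv,z):
    K=c["camera_matrix"];p=np.linalg.inv(K)@[uv[0],uv[1],1]
    d=R.from_quat(c["orientation"]).apply([p[0],-p[1],-p[2]]);e=np.array(c["eye"])
    return e+d*(z-e[2])/d[2]
def proj(c,P):
    K=c["camera_matrix"];q=R.from_quat(c["orientation"]).inv().apply(np.atleast_2d(P)-c["eye"])
    v=(q*[1,-1,-1])@K.T;return v[:,:2]/v[:,2:]
E
python3 - <<'E'
from h import *;from bench import manip
c=manip.read_camera("top")
f=lambda u,v,x0,y0,z:ray(c,((u+.5)/5-.5+x0,(v+.5)/5-.5+y0),z)
def rect(n,pts):
    P=np.array(pts);print(n,P.round(4).tolist(),"C",P.mean(0).round(4))
    TL,TR,BR,BL=P;a=(TL+TR-BL-BR)/2;b=(TL+BL-TR-BR)/2
    print(" x-len",np.hypot(*a[:2]),"yaw",np.arctan2(a[1],a[0])," y-len",np.hypot(*b[:2]),"yaw",np.arctan2(-b[0],b[1]))
rect("sieve",[f(u,v,195,160,.084) for u,v in[(80,90),(258,55),(302,297),(128,332)]])
rect("tray",[f(u-400,v,340,140,.038) for u,v in[(445,125),(733,43),(797,255),(507,338)]])
for u,v in[(100,203),(240,170)]:print("grip",f(u,v,195,160,.153))
for n,u,v,z in[("turn",318,113,.05),("tweez",263,127,0),("magfoot",170,165,0.01),("lens",133,74,.33),("fan",480,177,.1),("fantop",487,162,.195),("fanTL",446,190,.195),("fanl",458,160,.195),("green1",303,216,.05),("g1grip",313,208,.1)]:print(n,ray(c,(u,v),z).round(3))
E
```

```text
sieve [[0.5418, 0.3436, 0.084], [0.5684, 0.2273, 0.084], [0.4095, 0.1919, 0.084], [0.3836, 0.3045, 0.084]] C [0.4758 0.2668 0.084 ]
 x-len 0.16286262588370837 yaw 0.23068589683141932  y-len 0.11742441174518431 yaw 0.2253794536666766
tray [[0.6057, -0.1158, 0.038], [0.6686, -0.3142, 0.038], [0.5225, -0.3592, 0.038], [0.46, -0.161, 0.038]] C [ 0.5642 -0.2376  0.038 ]
 x-len 0.15273528235933115 yaw 0.2999200573309543  y-len 0.20796606139614876 yaw 0.30631845615109066
grip [0.46344528 0.30902926 0.153     ]
grip [0.48636517 0.22325487 0.153     ]
turn [ 0.78  -0.006  0.05 ]
tweez [0.739 0.189 0.   ]
magfoot [0.591 0.508 0.01 ]
lens [0.788 0.499 0.33 ]
fan [ 0.567 -0.541  0.1  ]
fantop [ 0.6   -0.52   0.195]
fanTL [ 0.511 -0.395  0.195]
fanl [ 0.603 -0.432  0.195]
green1 [0.424 0.036 0.05 ]
g1grip [0.45  0.003 0.1  ]
```

The rows are not in the units I measure in: shifts go in mm. I convert before sending: -0.057 m is -57, -0.055 m is -55.

Emit:
{"fn": "run_rows", "kwargs": {"ticks": "-55,-27,0,0,0,0,0.085;-55,-27,0,0,0,0,0.085;-55,-27,0,0,0,0,0.085;-55,-27,0,0,0,0,0.085;-55,-27,0,0,0,0,0.085;-55,-27,0,0,0,0,0.085;-57,-30,0,0,0,0,0.085"}}

```text
t: 1.02
tool_pos: [0.4749, 0.2658, 0.2311]
tool_rot: [0.134, 0.991, 0.0, -0.0]
contact_force: [0.4, 0.3, 0.3]
finger_gap: 0.0846
grasp_force: 0.0
```

Emit:
{"fn": "run_rows", "kwargs": {"ticks": "0,0,0,0,0,0.178,0.085;0,0,0,0,0,0.178,0.085;0,0,0,0,0,0.178,0.085;0,0,0,0,0,0.178,0.085;0,0,0,0,0,0.178,0.085;0,0,0,0,0,0.178,0.085;0,0,0,0,0,0,0.085"}}

```text
t: 1.9
tool_pos: [0.4735, 0.2673, 0.231]
tool_rot: [0.619, 0.785, -0.0, -0.0]
contact_force: [0.4, 0.6, 0.3]
finger_gap: 0.0849
grasp_force: 0.0
```

```bash
python3 - <<'E'
from bench import manip
from h import *
import cv2
o=manip.observe();c=manip.read_camera("wrist");cv2.imwrite("pics/w1.png",c["pixels"][:,:,::-1])
M=R.from_quat(o["tool_rot"]).as_matrix();print(o["t"],o["tool_pos"],M,o["qpos"],c["mount"],c["camera_matrix"],list(c))
E
```

```text
1.9 [0.47352221 0.26726577 0.23099743] [[-2.32764197e-01  9.72533015e-01 -6.03241713e-04]
 [ 9.72533202e-01  2.32764160e-01 -1.33230566e-04]
 [ 1.08419260e-05 -6.17683900e-04 -9.99999809e-01]] [ 3.66131330e-01  2.52910285e-01 -3.63285866e-02  1.28216841e+00
  9.15641171e-05  1.70200864e+00] [[ 4.36691559e-04  9.53750264e-01  3.00599806e-01  7.82961504e-02]
 [ 9.99999754e-01 -5.81444009e-04  3.92085836e-04 -5.90823095e-04]
 [ 5.48733925e-04  3.00599560e-01 -9.53750283e-01 -1.42801073e-01]
 [ 0.00000000e+00  0.00000000e+00  0.00000000e+00  1.00000000e+00]] [[322.46051802   0.         318.83268048]
 [  0.         322.46051802 203.18819264]
 [  0.           0.           1.        ]] ['pixels', 'camera_matrix', 'mount']
```

View pics/w1.png

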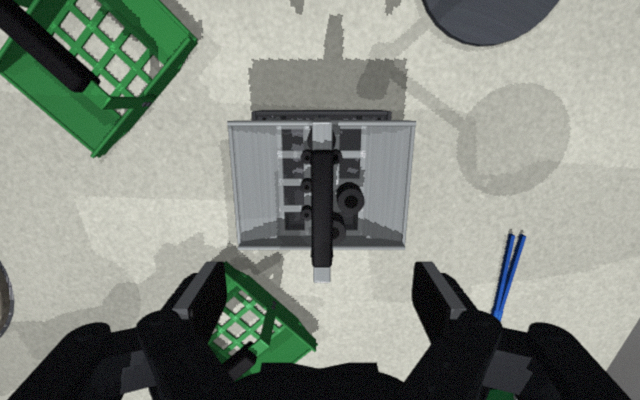

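The wrist view shows the steel sieve centred, with its grip from (322,150) to (321,266) and wall corners at (228,122), (415,122), (407,247) and (238,247). Beads show beside the grip at about (307,157), (307,187), (307,213) and (337,157), and there is a core at (350,199).

```bash
cat >> h.py <<'E'
def wcam(o,c):
    M=R.from_quat(o["tool_rot"]).as_matrix();m=np.array(c["mount"])
    return dict(c,eye=np.array(o["tool_pos"])+M@m[:3,3],orientation=R.from_matrix(M@m[:3,:3]).as_quat())
E
python3 - <<'E'
from bench import manip
from h import *
o=manip.observe();c=wcam(o,manip.read_camera("wrist"))
M=R.from_quat(o["tool_rot"]).as_matrix();T=lambda p:(M.T@(p-o["tool_pos"])).round(4)
P=[ray(c,u,.084) for u in[(228,122),(415,122),(407,247),(238,247)]]
print([T(p) for p in P],"C",T(sum(P)/4),sum(P)/4)
for u in[(322,124),(322,282),(322,266)]:print(T(ray(c,u,.153)))
for u in[(307,157),(307,187),(307,213),(337,157),(350,199)]:print(T(ray(c,u,.075)))
E
```

```text
[array([ 0.0612, -0.0801,  0.1471]), array([0.0613, 0.0832, 0.147 ]), array([-0.0582,  0.0861,  0.147 ]), array([-0.0584, -0.0803,  0.1471])] C [0.0015 0.0022 0.1471] [0.47531198 0.26925276 0.084     ]
[0.064  0.0014 0.0781]
[-0.0556  0.0018  0.0781]
[-0.0417  0.0018  0.0781]
[ 0.0291 -0.0117  0.1561]
[ 0.0003 -0.012   0.1561]
[-0.026  -0.0123  0.1561]
[0.0291 0.0162 0.1561]
[-0.0116  0.0294  0.1561]
```

Scaled: 0.002 m is 2, 0.04 m is 40.

Emit:
{"fn": "run_rows", "kwargs": {"ticks": "2,2,40,0,0,0,0.06;0,0,40,0,0,0,0.06;0,0,30,0,0,0,0.06;0,0,0,0,0,0,0.06;0,0,0,0,0,0,0.0;0,0,0,0,0,0,0.0;0,0,0,0,0,0,0.0;0,0,0,0,0,0,0.0", "squeeze": 100}}

```text
t: 3.0
tool_pos: [0.476, 0.2701, 0.123]
tool_rot: [0.62, 0.785, 0.001, 0.001]
contact_force: [-2.0, -0.8, 6.8]
finger_gap: 0.0148
grasp_force: 98.0
```

Emit:
{"fn": "run_rows", "kwargs": {"ticks": "0,0,0,0,0,0,0;0,0,0,0,0,0,0", "squeeze": 100}}

```text
t: 3.25
tool_pos: [0.476, 0.2701, 0.123]
tool_rot: [0.62, 0.785, 0.001, 0.001]
contact_force: [-1.2, -0.6, 7.5]
finger_gap: 0.0147
grasp_force: 98.0
```

Scaled: -0.02 m is -20, 0.02 m is 20.

Emit:
{"fn": "run_rows", "kwargs": {"ticks": "0,0,-7,0,0,0,0;0,0,-7,0,0,0,0;5,10,0,0,0,0,0;-10,-20,0,0,0,0,0;10,20,0,0,0,0,0;-10,-20,0,0,0,0,0;10,20,0,0,0,0,0;-5,-10,0,0,0,0,0"}}

```text
t: 4.25
tool_pos: [0.4776, 0.2712, 0.1351]
tool_rot: [0.62, 0.785, 0.001, 0.001]
contact_force: [0.1, 0.1, -6.1]
finger_gap: 0.0143
grasp_force: 99.9
```

```bash
python3 - <<'E'
from bench import manip
from h import *
import cv2
o=manip.observe();w=manip.read_camera("wrist")["pixels"];s=manip.read_camera("scene")["pixels"]
a=cv2.resize(w[80:280,200:440,::-1],(720,600)) ;cv2.imwrite("pics/w2.png",a)
cv2.imwrite("pics/s2.png",cv2.resize(s[180:280,350:450,::-1],(600,600),interpolation=cv2.INTER_CUBIC))
E
```

```text
(no output)
```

View pics/w2.png

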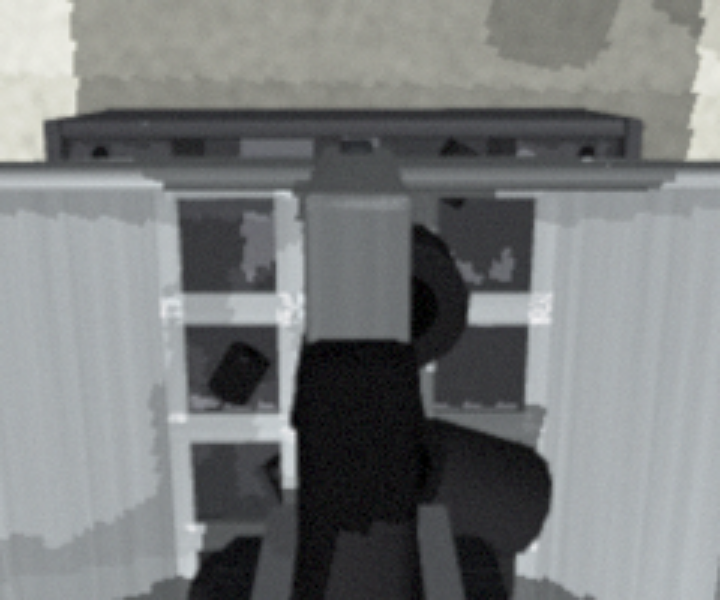

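The crop shows beads lying in the box at (235,370), (275,475) and probably (455,150). One core stands at (440,300), one lies at (490,490), and the third is hidden by the grip. I can't see the fourth bead, so I'll shake more in other directions.

Emit:
{"fn": "run_rows", "kwargs": {"ticks": "5,-10,0,0,0,0,0;-10,20,0,0,0,0,0;10,-20,0,0,0,0,0;-10,20,0,0,0,0,0;10,-20,0,0,0,0,0;-10,20,0,0,0,0,0;10,-20,0,0,0,0,0;-5,10,0,0,0,0,0"}}

```text
t: 5.35
tool_pos: [0.4722, 0.27, 0.1351]
tool_rot: [0.619, 0.785, -0.001, -0.001]
contact_force: [0.7, -0.2, -5.8]
finger_gap: 0.0143
grasp_force: 100.9
```

Emit:
{"fn": "run_rows", "kwargs": {"ticks": "7,0,0,0,0,0,0;-14,0,0,0,0,0,0;14,0,0,0,0,0,0;-14,0,0,0,0,0,0;14,6,0,0,0,0,0;-14,-12,0,0,0,0,0;14,12,0,0,0,0,0;-7,-6,0,0,0,0,0"}}

```text
t: 6.35
tool_pos: [0.4764, 0.2711, 0.1355]
tool_rot: [0.62, 0.785, 0.001, 0.0]
contact_force: [-0.0, -0.1, -6.5]
finger_gap: 0.0143
grasp_force: 100.9
```

```bash
python3 - <<'E'
from bench import manip
from h import *
import cv2
w=manip.read_camera("wrist")["pixels"];s=manip.read_camera("scene")["pixels"];t=manip.read_camera("top")["pixels"]
f=lambda a,z:cv2.resize(a[:,:,::-1],z,interpolation=cv2.INTER_CUBIC)
a=f(w[95:280,200:440],(480,370));b=f(s[185:265,365:445],(320,320));d=f(t[160:235,195:270],(300,300))
im=np.zeros((600,800,3),np.uint8);im[:370,:480]=a;im[:320,480:]=b;im[300+0:600,0+480:780]=d
cv2.imwrite("pics/c3.png",im)
E
```

```text
(no output)
```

View pics/c3.png

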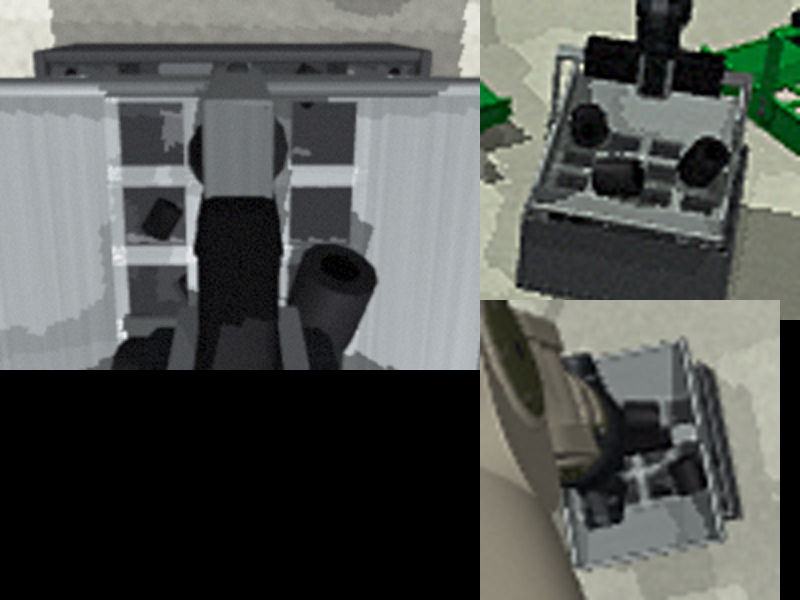

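The scene crop shows all three cores lying in the sieve and no beads on the visible floor. Three beads are visible in the box. I'll do one more varied shake before carrying.

Emit:
{"fn": "run_rows", "kwargs": {"ticks": "3,11,0,0,0,0,0;-6,-22,0,0,0,0,0;6,22,0,0,0,0,0;-6,-22,0,0,0,0,0;6,22,0,0,0,0,0;-6,-22,0,0,0,0,0;6,22,0,0,0,0,0;-3,-11,0,0,0,0,0"}}

```text
t: 7.5
tool_pos: [0.4783, 0.271, 0.1356]
tool_rot: [0.62, 0.784, 0.002, 0.001]
contact_force: [0.3, -0.1, -5.9]
finger_gap: 0.0146
grasp_force: 101.6
```

Emit:
{"fn": "run_rows", "kwargs": {"ticks": "7,7,0,0,0,0,0;-14,0,0,0,0,0,0;0,-14,0,0,0,0,0;14,0,0,0,0,0,0;-14,14,0,0,0,0,0;14,-14,0,0,0,0,0;-7,7,0,0,0,0,0;0,0,0,0,0,0,0"}}

```text
t: 8.5
tool_pos: [0.476, 0.2697, 0.1355]
tool_rot: [0.62, 0.784, 0.0, 0.0]
contact_force: [0.6, 1.3, -6.3]
finger_gap: 0.0144
grasp_force: 101.6
```

```bash
python3 - <<'E'
from bench import manip
from h import *
import cv2
w=manip.read_camera("wrist")["pixels"];s=manip.read_camera("scene")["pixels"]
f=lambda a,z:cv2.resize(a[:,:,::-1],z,interpolation=cv2.INTER_CUBIC)
a=f(w[95:215,200:440],(800,400))[:, 100:500];b=f(s[185:265,365:445],(400,400))
cv2.imwrite("pics/c4.png",np.hstack([a,b]))
E
```

```text
(no output)
```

View pics/c4.png

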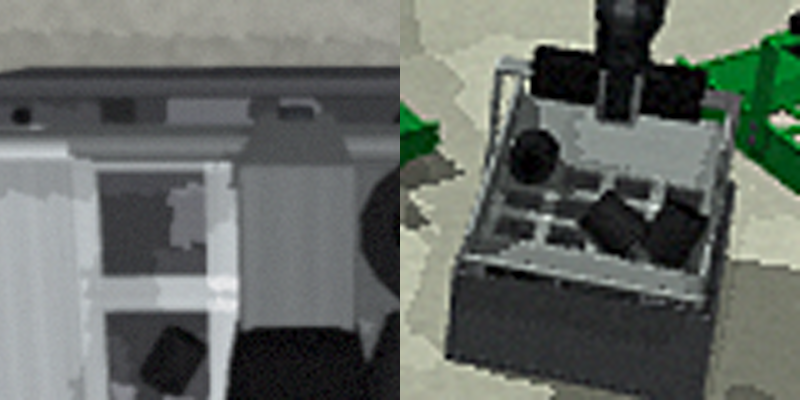

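No beads are visible on the sieve floor. I'll lift, carry slowly towards the tray, then check the open box with the top camera.

Emit:
{"fn": "run_rows", "kwargs": {"ticks": "0,0,-15,0,0,0,0;0,0,-25,0,0,0,0;0,0,-25,0,0,0,0;0,0,-25,0,0,0,0;0,0,-15,0,0,0,0;-8,1,0,0,0,0,0;-16,2,0,0,0,0,0;-24,3,0,0,0,0,0"}}

```text
t: 9.6
tool_pos: [0.4917, 0.2232, 0.2389]
tool_rot: [0.62, 0.785, -0.001, -0.001]
contact_force: [0.0, 0.6, -6.2]
finger_gap: 0.0144
grasp_force: 101.6
```

Emit:
{"fn": "run_rows", "kwargs": {"ticks": "-30,4,0,0,0,0,0;-30,4,0,0,0,0,0;-30,4,0,0,0,0,0;-30,4,0,0,0,0,0;-30,4,0,0,0,0,0;-30,4,0,0,0,0,0;-30,4,0,0,0,0,0;-30,4,0,0,0,0,0"}}

```text
t: 10.6
tool_pos: [0.5781, -0.0039, 0.2387]
tool_rot: [0.621, 0.784, -0.001, -0.001]
contact_force: [0.9, -0.2, -5.5]
finger_gap: 0.0144
grasp_force: 101.6
```

Emit:
{"fn": "run_rows", "kwargs": {"ticks": "-30,4,0,0,0,0,0;-30,4,0,0,0,0,0;-30,4,0,0,0,0,0;-30,4,0,0,0,0,0;-30,4,0,0,0,0,0;-30,4,0,0,0,-0.02,0;-20,2,0,0,0,-0.02,0;-10,1,0,0,0,-0.02,0"}}

```text
t: 11.6
tool_pos: [0.6534, -0.2017, 0.2382]
tool_rot: [0.597, 0.802, -0.0, -0.001]
contact_force: [-0.1, 0.7, -6.3]
finger_gap: 0.0144
grasp_force: 101.6
```

```bash
python3 - <<'E'
from bench import manip
from h import *
import cv2
s=manip.read_camera("scene")["pixels"];t=manip.read_camera("top")["pixels"]
f=lambda a,z:cv2.resize(a[:,:,::-1],z,interpolation=cv2.INTER_CUBIC)
cv2.imwrite("pics/c5.png",np.hstack([f(t[160:235,200:265],(347,400)),f(s[120:260,180:340],(453,400))]))
print(manip.observe()["qpos"])
E
```

```text
[-4.15571445e-01  5.40584990e-01  4.09687475e-01  1.44203045e+00
 -1.53172719e-04  8.63798553e-01]
```

View pics/c5.png

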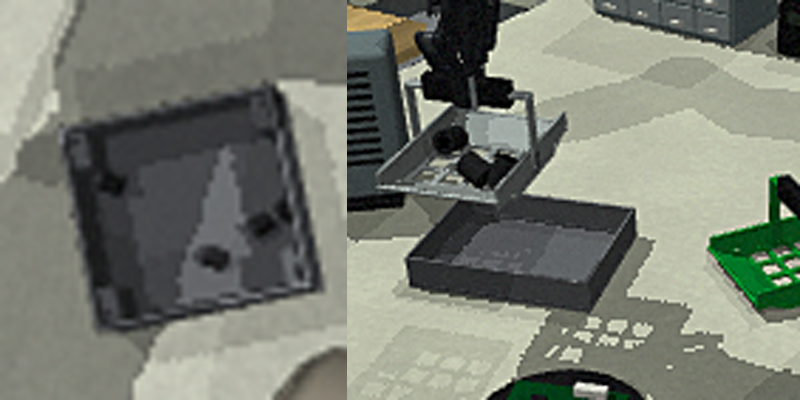

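The top crop shows beads in the box at (110,183), (213,258), (260,225) and (285,212). All three cores are in the sieve above the tray. Next I'll go down and tilt slowly.

Scaled: 0.03 m is 30, 0.02 m is 20.

Emit:
{"fn": "run_rows", "kwargs": {"ticks": "0,0,20,0,0,0,0;0,0,30,0,0,0,0;0,0,30,0,0,0,0;0,0,20,0,0,0,0;0,0,0,0,0,0,0"}}

```text
t: 12.32
tool_pos: [0.6522, -0.1979, 0.1379]
tool_rot: [0.596, 0.803, -0.0, -0.003]
contact_force: [-0.9, -0.5, -6.8]
finger_gap: 0.0146
grasp_force: 101.6
```

Emit:
{"fn": "run_rows", "kwargs": {"ticks": "0,-5.4,-3,-0.087,0,0,0;0,-5.4,-3,-0.087,0,0,0;0,-5.4,-3,-0.087,0,0,0;0,-5.4,-3,-0.087,0,0,0;0,-5.4,-3,-0.087,0,0,0;0,-5.4,-3,-0.087,0,0,0"}}

```text
t: 13.08
tool_pos: [0.6202, -0.2096, 0.1526]
tool_rot: [0.576, 0.775, 0.208, 0.155]
contact_force: [-0.2, -0.5, -6.0]
finger_gap: 0.0142
grasp_force: 101.7
```

```bash
python3 - <<'E'
from bench import manip
from h import *
o=manip.observe();M=R.from_quat(o["tool_rot"]).as_matrix();print(M.round(3),o["qpos"].round(3) if hasattr(o["qpos"],"round") else o["qpos"])
p=np.array(o["tool_pos"])-[.564,-.238,0];a=.3;print(p@[np.cos(a),np.sin(a),0],p@[-np.sin(a),np.cos(a),0],p[2])
E
```

```text
[[-0.289  0.828  0.48 ]
 [ 0.957  0.251  0.143]
 [-0.002  0.501 -0.866]] [-0.637  0.236 -0.383  0.617  0.412  0.711]
0.06209363446052886 0.010484127429549808 0.15258378633066416
```

Scaled: -0.0052 m is -5.2, -0.0027 m is -2.7.

Emit:
{"fn": "run_rows", "kwargs": {"ticks": "0,-5.2,-2.7,-0.065,0,0,0;0,-5.2,-2.7,-0.065,0,0,0;0,-5.2,-2.7,-0.065,0,0,0;0,-5.2,-2.7,-0.065,0,0,0;0,0,0,0,0,0,0;0,0,0,0,0,0,0;0,0,0,0,0,0,0;0,0,0,0,0,0,0"}}

```text
t: 14.08
tool_pos: [0.5991, -0.2164, 0.1482]
tool_rot: [0.551, 0.742, 0.306, 0.228]
contact_force: [0.3, -0.7, -3.8]
finger_gap: 0.0145
grasp_force: 102.3
```

Emit:
{"fn": "run_rows", "kwargs": {"ticks": "0,-3.8,-5,-0.065,0,0,0;0,-3.8,-5,-0.065,0,0,0;0,-3.8,-5,-0.065,0,0,0;0,-3.8,-5,-0.065,0,0,0;0,0,0,0,0,0,0;0,0,0,0,0,0,0;0,0,0,0,0,0,0;0,0,0,0,0,0,0"}}

```text
t: 15.08
tool_pos: [0.575, -0.2236, 0.1491]
tool_rot: [0.517, 0.697, 0.399, 0.297]
contact_force: [0.2, 0.5, -3.9]
finger_gap: 0.0141
grasp_force: 102.4
```

```bash
python3 - <<'E'
from bench import manip
from h import *
import cv2
o=manip.observe();print(o["qpos"])
p=np.array(o["tool_pos"])-[.564,-.238,0];a=.3;print(p@[np.cos(a),np.sin(a),0],p@[-np.sin(a),np.cos(a),0],p[2])
s=manip.read_camera("scene")["pixels"];t=manip.read_camera("top")["pixels"]
f=lambda a,z:cv2.resize(a[:,:,::-1],z,interpolation=cv2.INTER_CUBIC)
cv2.imwrite("pics/c6.png",np.hstack([f(t[140:220,340:420],(400,400)),f(s[130:240,180:290],(400,400))]))
E
```

```text
[-0.92192349  0.19852959 -0.82326137  0.01119757  0.94314521  0.6337884 ]
0.01472596572003091 0.010504265217769735 0.149123269856825
```

View pics/c6.png

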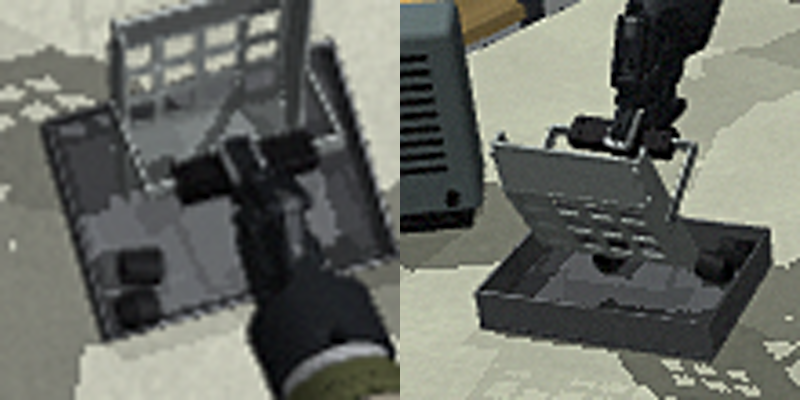

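Two cores lie at the left of the tray, and the third shows under the sieve in the scene crop at (605,265). The held weight dropped by about 2 N, so the sieve is empty. I'll rise, level it and carry it back.

Emit:
{"fn": "run_rows", "kwargs": {"ticks": "0,17,-10,0,0,0,0;0,26,-15,0,0,0,0;0,26,-15,0,0,0,0;0,9,-5,0,0,0,0"}}

```text
t: 15.68
tool_pos: [0.5756, -0.2241, 0.2409]
tool_rot: [0.516, 0.697, 0.399, 0.298]
contact_force: [-0.1, -0.8, -4.3]
finger_gap: 0.0144
grasp_force: 102.3
```

Emit:
{"fn": "run_rows", "kwargs": {"ticks": "0,0,0,0.14,0,0,0;0,0,0,0.15,0,0,0;0,0,0,0.15,0,0,0;0,0,0,0.15,0,0,0;0,0,0,0.15,0,0,0;0,0,0,0.15,0,0,0;0,0,0,0.152,0,0.065,0;0,0,0,0,0,0,0"}}

```text
t: 16.68
tool_pos: [0.5772, -0.2222, 0.2352]
tool_rot: [0.621, 0.784, 0.002, -0.004]
contact_force: [0.6, -0.7, -4.8]
finger_gap: 0.0148
grasp_force: 102.0
```

```bash
python3 - <<'E'
from bench import manip
from h import *
o=manip.observe();M=R.from_quat(o["tool_rot"]);T=R.from_quat([.62,.785,0,0])
print(M.as_matrix().round(3),M.inv().apply(np.array([.476,.2701,.23])-o["tool_pos"]),(M.inv()*T).as_rotvec(),o["qpos"])
E
```

```text
[[-0.229  0.973 -0.003]
 [ 0.973  0.229  0.008]
 [ 0.009 -0.002 -1.   ]] [0.50229677 0.01446521 0.00963204] [-0.00149689 -0.00878157 -0.00235357] [-0.49989122  0.40489846  0.18795302  1.36083651  0.00552795  0.83943487]
```

Emit:
{"fn": "run_rows", "kwargs": {"ticks": "30,1,0,0,-0.005,0,0;50,1.5,0,0,0,0,0;50,1.5,0,0,0,0,0;50,1.5,0,0,0,0,0;50,1.5,0,0,0,0,0;50,1.5,0,0,0,0,0;50,1.5,0,0,0,0,0;50,1.5,0,0,0,0,0"}}

```text
t: 17.68
tool_pos: [0.4992, 0.1506, 0.2385]
tool_rot: [0.622, 0.783, 0.002, -0.0]
contact_force: [1.3, 0.2, -4.0]
finger_gap: 0.0145
grasp_force: 102.1
```

Emit:
{"fn": "run_rows", "kwargs": {"ticks": "50,1.5,0,0,0,0,0;40,1,0,0,0,0,0;30,1,0,0,0,0,0;0,0,0,0,0,0,0;0,0,0,0,0,0,0"}}

```text
t: 18.3
tool_pos: [0.4761, 0.2663, 0.2385]
tool_rot: [0.622, 0.783, 0.0, -0.0]
contact_force: [0.3, 0.5, -4.2]
finger_gap: 0.0145
grasp_force: 102.1
```

```bash
python3 - <<'E'
from bench import manip
from h import *
o=manip.observe();M=R.from_quat(o["tool_rot"]);T=R.from_quat([.62,.785,0,0])
print(M.as_matrix().round(3),M.inv().apply(np.array([.476,.2701,.123])-o["tool_pos"]),(M.inv()*T).as_rotvec())
E
```

```text
[[-0.226  0.974  0.   ]
 [ 0.974  0.226  0.001]
 [ 0.001  0.001 -1.   ]] [0.00357841 0.00073345 0.11549573] [ 0.00052568 -0.00086385 -0.00561659]
```

Scaled: 0.04 m is 40, 0.03 m is 30.

Emit:
{"fn": "run_rows", "kwargs": {"ticks": "3.5,1,30,0,0,-0.006,0;0,0,40,0,0,0,0;0,0,25,0,0,0,0;0,0,8,0,0,0,0;0,0,6,0,0,0,0;0,0,4,0,0,0,0;0,0,0,0,0,0,0"}}

```text
t: 19.18
tool_pos: [0.4769, 0.2707, 0.1262]
tool_rot: [0.62, 0.785, 0.0, 0.0]
contact_force: [-0.3, 1.0, -4.3]
finger_gap: 0.0141
grasp_force: 101.9
```

Scaled: 0.002 m is 2, 0.001 m is 1.

Emit:
{"fn": "run_rows", "kwargs": {"ticks": "0,0,2,0,0,0,0;0,0,1,0,0,0,0;0,0,1,0,0,0,0;0,0,0,0,0,0,0"}}

```text
t: 19.68
tool_pos: [0.4767, 0.2708, 0.123]
tool_rot: [0.62, 0.785, 0.0, 0.0]
contact_force: [-2.9, -2.2, 4.6]
finger_gap: 0.0146
grasp_force: 103.6
```

Contact came at the same height as the original seat. I'll release and retreat.

Scaled: -0.04 m is -40, -0.05 m is -50.

Emit:
{"fn": "run_rows", "kwargs": {"ticks": "0,0,0,0,0,0,0.05;0,0,0,0,0,0,0.06;0,0,0,0,0,0,0.06;0,0,0,0,0,0,0.06;0,0,-40,0,0,0,0.06;0,0,-50,0,0,0,0.06;0,0,-50,0,0,0,0.06;0,0,0,0,0,0,0.06"}}

```text
t: 20.68
tool_pos: [0.4788, 0.2715, 0.2663]
tool_rot: [0.62, 0.785, 0.004, 0.002]
contact_force: [-0.4, 0.3, -0.2]
finger_gap: 0.0602
grasp_force: 0.0
```

Emit:
{"fn": "run_rows", "kwargs": {"ticks": "-50,-20,0,0,0,0,0.06;-50,-20,0,0,0,0,0.06;-50,-20,0,0,0,0,0.06;0,0,0,0,0,0,0.06;0,0,0,0,0,0,0.06"}}

```text
t: 21.3
tool_pos: [0.4529, 0.1108, 0.2611]
tool_rot: [0.62, 0.785, -0.0, -0.0]
contact_force: [0.3, -0.5, 0.6]
finger_gap: 0.0599
grasp_force: 0.0
```

```bash
python3 - <<'E'
from bench import manip
from h import *
import cv2
s=manip.read_camera("scene")["pixels"];t=manip.read_camera("top")["pixels"]
f=lambda a,z:cv2.resize(a[:,:,::-1],z,interpolation=cv2.INTER_CUBIC)
cv2.imwrite("pics/c7.png",np.vstack([np.hstack([f(t[160:235,195:270],(300,300)),f(t[140:215,340:415],(300,300))]),np.hstack([f(s[185:265,365:445],(300,300)),f(s[160:240,200:280],(300,300))])]))
E
```

View pics/c7.png

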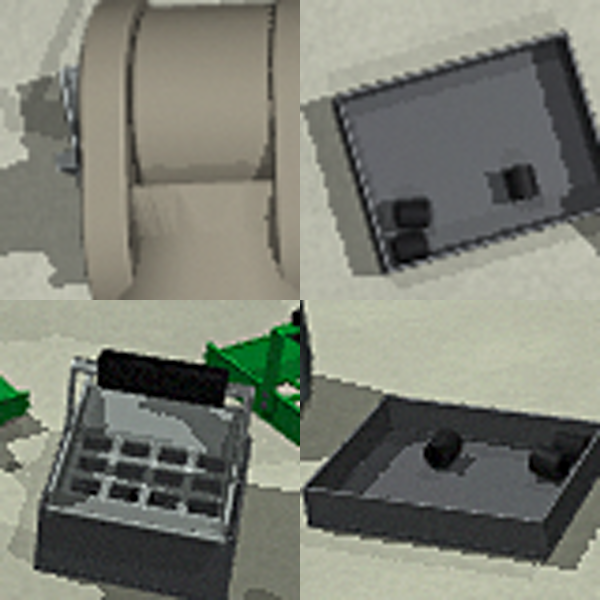

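The three cores are at rest in the tray, and the empty sieve sits level in its seat on the box. The gripper is clear, so I'm handing in.

```bash
python3 -c "
from bench import manip
print(manip.finish_job())"
```

```text
the job is handed in; nothing more can be done
None
```

The job is handed in at about 21 s: pictures show four beads in the catch box (the fourth only faint, against the wall), three cores at rest in the tray and the sieve back level in its seat; no verdict was returned.

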